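# Return the parts cups to their slanted dispensers

## Task

Two empty white plastic parts cups, a wide one and a narrow one, were left standing on the repair bench: put each back in the slanted dispenser that holds cups of its own size, nested in the cup at the mouth. Press each in along the slant with a light push, until it grips and its rim stands about 25 mm out from the rim beneath; do not ram it deeper, or the cups wedge and nobody can pull one free. Leave the cup of screws and everything else on the bench where it is.

Things in the scene. Friction and masses are not known exactly. Their poses are not given: they have to be found in the camera images.
- wide_cup: loose empty wide parts cup, white plastic, upright on the bench, 45 g. Tapered: 85 mm tall, outside diameter 45 mm at the base, 60 mm just under the straight grip band (top 12 mm, diameter 66 mm); walls 3.4 mm. Origin: centre of its underside, z to the mouth. Grip across the band, fingertips at most 14 mm below the rim, and the fingers clear the dispenser when it is nested
- narrow_cup: loose empty narrow parts cup, white plastic, upright on the bench, 45 g. Tapered: 85 mm tall, outside diameter 32 mm at the base, 47 mm just under the straight grip band (top 12 mm, diameter 53 mm); walls 3.4 mm. Origin: centre of its underside, z to the mouth. Grip it like the wide cup
- wide_stack: wide cup held fast in the mouth of the wide dispenser (steel tube, diameter 72 mm, on a dark steel U bracket; 135 mm high in all, 155 mm with a cup added), leaning 35 degrees from vertical, mouth up and towards the robot. Same size as wide_cup: 85 mm long, bore 56 mm at the rim. Origin: centre of its underside; z: slanted axis, out of the mouth; y: level
- wide_mouth (a point): centre of wide_stack's rim, 85 mm up its z, same axes. A wide cup slid in down z touches all round with its rim 32 mm out from this rim, then the walls spread and resist, about 1 N per mm: at 25 mm (4 to 8 N) friction holds it when let go; at 19 mm (10 to 12 N) it is wedged. Held 1 mm off the axis it rubs on one side from about 40 mm on, with some 3 to 5 N more: go by how far it stands out
- narrow_stack: narrow cup held fast in the mouth of the narrow dispenser (tube diameter 59 mm, otherwise like the wide one), leaning 35 degrees from vertical, mouth up and towards the robot. Same size as narrow_cup: 85 mm long, bore 43 mm at the rim. Origin: centre of its underside; z: slanted axis, out of the mouth; y: level
- narrow_mouth (a point): centre of narrow_stack's rim, 85 mm up its z, same axes. Takes a narrow cup just as wide_mouth takes a wide one: first touch with the rim 32 mm out from this rim, then about 1 N per mm, held by friction at 25 mm, wedged at 19 mm
- screw_cup: wide parts cup in use, full of screws, white plastic, upright on the bench, 85 mm tall, 66 mm in diameter at the rim; leave alone. Origin at the centre of its underside
- hard_drive: bare hard disk lying flat, 147 x 102 x 24 mm; leave alone. Origin at the centre of its underside, long side along x
- multimeter: yellow and black hand multimeter lying flat, 185 x 88 x 48 mm; leave alone. Origin at the centre of its underside, long side along x
- spray_bottle: white solvent spray bottle with a red trigger head, upright, 72 mm in diameter, 207 mm tall; leave alone. Origin at the centre of its underside
- screwdriver: screwdriver lying on the bench, 190 mm long; leave alone. Its length is along x
- tape_roll: roll of yellow tape lying flat, 90 mm in diameter, 19 mm high; leave alone. Origin at the centre of its underside
- tweezers: steel tweezers lying on the bench, 125 mm long; leave alone. Length along x

How it is judged:
By the outcome, as a careful person would: the job done as asked, in the order asked, and still so for the second after the job is handed in, with the robot touching nothing.
It also fails if it takes over 61 s, if anything falls off the work surface, if the arm or the gripper's body presses on something with over 40 N, if the wrist force passes 120 N, or if a joint passes its speed limit or range.

## Robot

A 6-joint arm with a two-finger parallel gripper is mounted at the origin on the work surface. World frame = base frame: x ahead of the robot, y to its left, z up, the work surface at z = 0. Lengths are in mm, angles in rad, forces in N, time in s.
With the tool pointing down it reaches from about 325 to 775 mm from the base axis. Payload 5.5 kg.
Tool frame: the origin (TCP) lies midway between the tips of the shut fingers; the grasp point (between the pads) lies 19 mm behind it (robot.hold_point_z is the distance from the TCP to the grasp point, in mm); z points along the fingers, y is the line along which they close (so a half turn about z gives the same grasp; the last joint's range is limited). The gripper opens to 88 mm and grips with 3 to 60 N. Pads are 20 mm wide; open, the fingers measure 115 mm over their backs; the gripper's body (75 mm by 178 mm) begins 61 mm behind the grasp point.
Start: joints at [-0.057, 0.091, 1.231, -0, 1.82, -0.057], TCP at [600.014, -0.003, 222.631] pointing down, gripper open.
Joint ranges: [-2.87, 2.87], [-0.86, 2.18], [0.17, 2.46], [-1.51, 4.65], [0.06, 2.69], [-2.65, 2.65]. Speed limits (rad/s): [2.57, 2.57, 3.01, 3.14, 3.14, 3.14].

## Interface

Orientations are given as a unit quaternion [w, x, y, z].
In Python, from station import robot gives the robot as it stands. The module is installed in compiled form; this text tells all that it offers.
- The arm moves only by the shell command python3 -m creep 'ROWS' [FORCE]. ROWS is JSON, a list of rows, each a list of 3 entries, a list of its own where there are three numbers: the shift along the tool's x, y, z in m, then the turn about the tool's z in rad, then the opening in per cent of the stroke, from 0 (shut) to 100 (fully open). A call has 1 to 10 rows; each row shifts and turns the commanded pose from where the row before left it, along the tool's axes as they then stand; what a row does not reach is not made up. A row lasts 1/10 s, in which the tool goes at most 50 mm and 8.59 degrees, less where a joint would pass 70% of its speed; a pose out of reach is approached as far as the arm can. A call is refused whole if a number of a shift passes 0.05 or a number of a turn 0.15, either way. A call with a gripper value outside its range is refused whole. The fingers move at their own pace and stop on an object; FORCE is the grip in N (left out, the last holds). Time passes only in rows, so rows that do not move let the fingers close. It gives the time, the measured TCP pose, the force, the opening and the grip force at its end, in the units of the state.
- robot.read_state(): the state, without advancing time (a new reading comes with each control period).
- robot.read_camera(name): name is "scene" or "side" or "wrist"; returns the picture (384x512x3 uint8, blue, green, red); there is no depth.
- robot.get_calibration(name): a dict with "fx", "fy", "cx", "cy" (pixels), "k1" (the pictures are not rectified: a ray, as slopes to the right and down, at radius r is drawn at 1 + k1 r^2 times it, then the intrinsics apply), "view" (4x4, takes a point from world to camera coordinates). Camera axes: x right, y up, looking along -z (the intrinsics and any distortion apply to the point x, -y, -z); pixel columns grow to the right and rows downward; lengths in mm; the calibration is good to about 2 mm. A picture is of the moment at which its call begins: read the wrist's pose just before it. get_calibration takes no time and is no camera call; for the wrist camera it gives the pose at the moment of the call.
- robot.finish_job(): hands the job in; it is judged then, once.
The state is a dict: "time": time; "qpos": joint angles; "dq": joint speeds; "effort": joint torques, N m; "tcp_pos": TCP position; "ee_rot": TCP orientation; "ft_force": force on the tool from outside, world axes, zero at the start; "ft_torque": the same for the moment, N m; "opening": finger opening in mm; "gripper_force": force on a finger pad.
Only numpy, scipy, OpenCV 4.12 (cv2) and the standard library are available. Lean on these libraries where they do the work, as an engineer would, in place of code of your own. Each camera call takes 0.05 s, during which the arm holds its last target. There are 200 camera calls.

## Working session

There is one attempt and no reset: what is moved stays moved. The work goes in short steps, Python scripts to look and compute and a shell command to move; the robot and the scene stay as the last step left them, time stands still between calls to the robot, and variables do not carry over. Pictures are saved under pics/ and viewed, at most 10 in all, crops included, and the job is handed in when it is done.

```bash
mkdir -p pics; ls
python3 - <<'E'
from station import robot
import cv2,numpy as np
for n in("scene","side","wrist"):
    im=robot.read_camera(n); cv2.imwrite(f"pics/{n}0.png",im)
    c=robot.get_calibration(n); V=np.array(c["view"]); print(n,{k:np.round(c[k],3) for k in("fx","fy","cx","cy","k1")},np.round(-V[:3,:3].T@V[:3,3]),np.round(V[:3,:3],2).tolist())
print(robot.read_state())
E
```

```text
pics
scene {'fx': np.float64(426.01), 'fy': np.float64(426.01), 'cx': np.float64(262.821), 'cy': np.float64(191.386), 'k1': np.float64(-0.093)} [1299.   78.  917.] [[-0.12, 0.99, -0.01], [-0.7, -0.08, 0.71], [0.7, 0.1, 0.71]]
side {'fx': np.float64(475.689), 'fy': np.float64(475.689), 'cx': np.float64(260.835), 'cy': np.float64(190.676), 'k1': np.float64(-0.108)} [-117.  901. 1074.] [[-0.83, -0.55, -0.01], [0.36, -0.56, 0.75], [-0.42, 0.62, 0.67]]
wrist {'fx': np.float64(327.764), 'fy': np.float64(327.764), 'cx': np.float64(256.183), 'cy': np.float64(194.155), 'k1': np.float64(-0.063)} [600.  80. 384.] [[1.0, -0.0, -0.0], [-0.0, 0.96, -0.29], [0.0, 0.29, 0.96]]
{'time': 0.15, 'qpos': array([-5.67048128e-02,  9.16883014e-02,  1.23158689e+00,  1.61368873e-05,
        1.81978792e+00, -5.66951632e-02]), 'dq': array([ 0.00192763, -0.00216172, -0.00306226,  0.00081024,  0.00095949,
        0.0014492 ]), 'effort': array([ 1.35033202e-03, -4.47044814e+01, -4.06907630e+01,  6.99103042e-02,
        2.74600578e-02, -1.16549641e-04]), 'tcp_pos': array([5.99785360e+02, 1.29913996e-02, 2.21777825e+02]), 'ee_rot': array([-5.53720087e-04,  7.07108600e-01,  7.07104580e-01, -4.83753729e-04]), 'ft_force': array([ 0.07598755, -0.41164096,  0.50802538]), 'ft_torque': array([-0.03800307, -0.06530758,  0.01127906]), 'gripper_force': 0.0, 'opening': 87.63394629231743}
```

View pics/scene0.png

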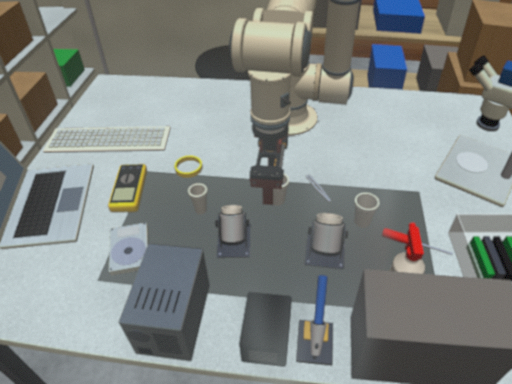

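View pics/side0.png

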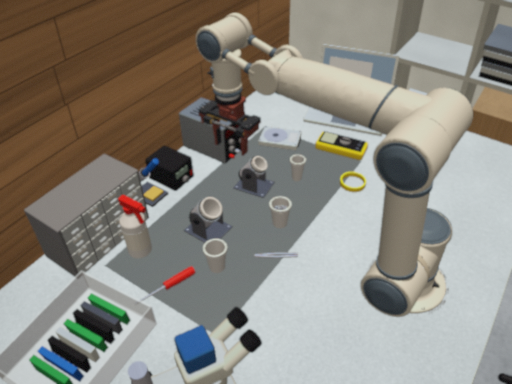

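Run:
```python
import cv2,numpy as np
a=cv2.imread("pics/side0.png")[145:275,180:320]; b=cv2.imread("pics/scene0.png")[175:265,180:385]
a=cv2.resize(a,None,fx=4.2,fy=4.2,interpolation=cv2.INTER_CUBIC)
cv2.imwrite("pics/za.png",a)
cv2.imwrite("pics/zb.png",cv2.resize(b,None,fx=3.9,fy=3.9,interpolation=cv2.INTER_CUBIC))
```

```text
(no output)
```

View pics/za.png

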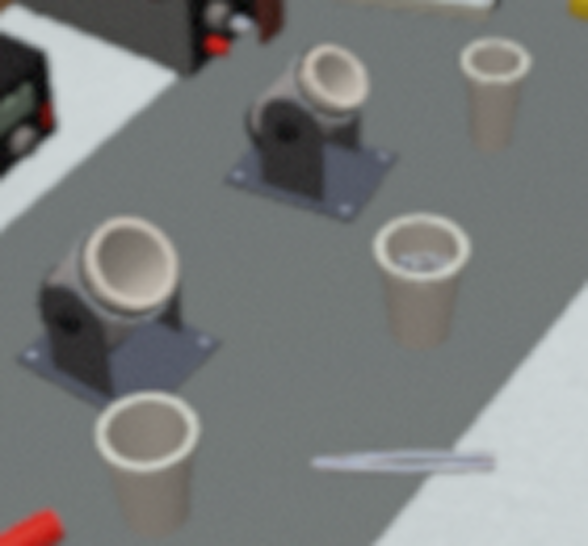

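View pics/zb.png

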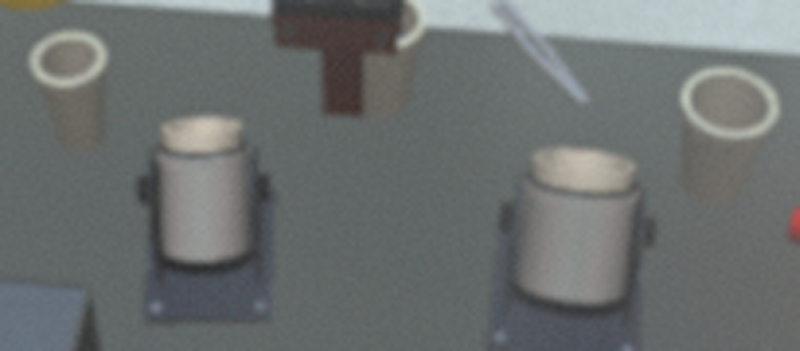

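```bash
cat > h.py <<'E'
from station import robot
import cv2,numpy as np
def ray(cal,px):
    K=np.array([[cal["fx"],0,cal["cx"]],[0,cal["fy"],cal["cy"]],[0,0,1]])
    u=cv2.undistortPoints(np.array(px,float).reshape(-1,1,2),K,np.array([cal["k1"],0,0,0]))[:,0]
    V=np.array(cal["view"]); R=V[:3,:3]
    d=np.c_[u[:,0],-u[:,1],-np.ones(len(u))]@R
    return -R.T@V[:3,3], d/np.linalg.norm(d,axis=1)[:,None]
def plane(cal,px,z):
    o,d=ray(cal,px); return o+d*((z-o[2])/d[:,2])[:,None]
def tri(obs):
    A=np.zeros((3,3));b=np.zeros(3);L=[]
    for cal,p in obs:
        o,d=ray(cal,[p]); P=np.eye(3)-np.outer(d[0],d[0]); A+=P;b+=P@o;L.append((P,o))
    x=np.linalg.solve(A,b); return x,[np.linalg.norm(P@(x-o)) for P,o in L]
def proj(cal,X):
    V=np.array(cal["view"]); c=V[:3,:3]@np.array(X,float)+V[:3,3]; u=np.array([c[0],-c[1]])/-c[2]
    return u*(1+cal["k1"]*(u@u))*cal["fx"]+[cal["cx"],cal["cy"]]
E
python3 - <<'E'
from h import *
S,D=robot.get_calibration("scene"),robot.get_calibration("side")
fa=lambda x,y:(x/4.2+180-.4,y/4.2+145-.4); fb=lambda x,y:(x/3.9+180-.4,y/3.9+175-.4)
P={"wide":(fa(148,432),fb(729,103)),"narrow":(fa(495,62),fb(69,60)),"screw":(fa(421,247),None),"wmouth":(fa(130,264),fb(584,160)),"nmouth":(fa(334,79),fb(202,128))}
for k,(a,b) in P.items():
    z={"wmouth":116,"nmouth":120}.get(k,85)
    print(k,plane(D,[a],z)[0].round(1), plane(S,[b],z)[0].round(1) if b else'', [np.round(q,1) for q in tri([(D,a),(S,b)])] if b else '')
# bracket plates corners (plate top z~3)
for n,c in {"w":[(20,355),(217,343)],"n":[(235,176),(347,210),(386,157)]}.items(): print(n,plane(D,[fa(*p) for p in c],3).round(0).tolist())
print("scene plates",plane(S,[fb(*p) for p in [(155,308),(261,306),(500,337),(628,349)]],3).round(0).tolist())
E
```

```text
wide [479.2 251.   85. ] [484.5 248.6  85. ] [array([481.2, 249.1,  81.8]), array([0.2, 0.2])]
narrow [ 487.1 -212.7   85. ] [ 493.  -215.7   85. ] [array([ 489.4, -217. ,   81.2]), array([0., 0.])]
screw [422.7   2.8  85. ]  
wmouth [565.7 155.6 116. ] [576.2 146.6 116. ] [array([570.6, 148.4, 108.6]), array([1.4, 1.4])]
nmouth [558.4 -88.  120. ] [ 579.2 -101.9  120. ] [array([ 568. , -103.8,  106.4]), array([1.3, 1.3])]
w [[655.0, 189.0, 3.0], [539.0, 99.0, 3.0]]
n [[638.0, -61.0, 3.0], [540.0, -76.0, 3.0], [548.0, -147.0, 3.0]]
scene plates [[641.0, -131.0, 3.0], [632.0, -60.0, 3.0], [639.0, 103.0, 3.0], [640.0, 188.0, 3.0]]
```

```bash
python3 -m creep '[[[0.034,-0.0175,-0.0115],0,100],[[0.034,-0.0175,-0.0115],0,100],[[0.034,-0.0175,-0.0115],0,100],[[0.034,-0.0175,-0.0115],0,100],[[0.034,-0.0175,-0.0115],0,100],[[0.034,-0.0175,-0.0115],0,100],[[0,0,0],-0.15,100],[[0,0,0],-0.15,100],[[0,0,0],-0.15,100],[[0,0,0],-0.15,100]]' 10; python3 -m creep '[[[0,0,0],-0.15,100],[[0,0,0],-0.15,100],[[0,0,0],-0.15,100],[[0,0,0],-0.15,100],[[0,0,0],-0.15,100],[[0,0,0],-0.15,100],[[0,0,0],-0.07,100],[[0,0,0],0,100]]'
python3 - <<'E'
from h import *
W=robot.get_calibration("wrist"); im=robot.read_camera("wrist"); cv2.imwrite("pics/w1.png",im)
import json; json.dump({k:np.array(v).tolist() for k,v in W.items()},open("w1.json","w"))
print(robot.read_state()["tcp_pos"],robot.read_state()["ee_rot"])
for X in [(481,249,85),(570,150,114)]: print(proj(W,X))
E
```

```text
time: 1.15
tcp_pos: [494.8, 204.2, 291.3]
ee_rot: [-0.0, 0.464, 0.886, -0.0]
ft_force: [0.5, -0.1, -0.5]
opening: 87.5
gripper_force: 0.0
time: 1.95
tcp_pos: [494.9, 204.0, 291.3]
ee_rot: [-0.0, 0.0, 1.0, -0.0]
ft_force: [0.0, -0.2, 0.2]
opening: 87.6
gripper_force: 0.0
[494.96214357 203.98487411 291.31875372] [-2.68805095e-04  1.26625822e-03  9.99999158e-01 -9.47452797e-05]
[296.53477251 155.55339567]
[209.29165943 238.09463467]
```

View pics/w1.png

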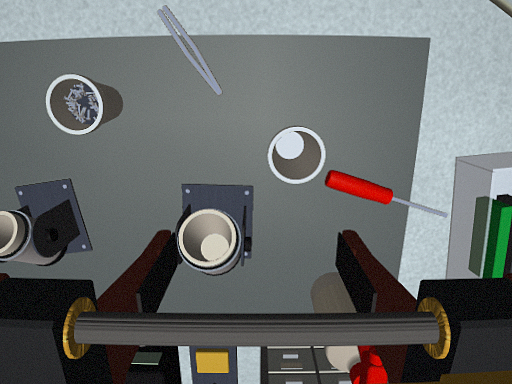

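```bash
cat >> h.py <<'E'
def rim(im,p,w=45,thr=165):
    "outer ellipse of the bright rim around pixel p"
    x0,y0=max(int(p[0])-w,0),max(int(p[1])-w,0); c=im[y0:y0+2*w,x0:x0+2*w].astype(int)
    m=((c.min(2)>thr)*255).astype(np.uint8)
    cs,_=cv2.findContours(m,cv2.RETR_EXTERNAL,cv2.CHAIN_APPROX_NONE)
    q=np.array([p[0]-x0,p[1]-y0],float); cs=[k for k in cs if len(k)>25]
    k=max(cs,key=lambda k:cv2.pointPolygonTest(cv2.convexHull(k),tuple(q),True)); k=cv2.convexHull(k)
    (a,b),ax,an=cv2.fitEllipse(k); return np.array([a+x0,b+y0]),np.round(ax,1),round(an),k[:,0]+[x0,y0]
E
python3 - <<'E'
from h import *; import json
W=json.load(open("w1.json")); im=cv2.imread("pics/w1.png")
print(im[154,268:276].tolist(),im[240,178:186].tolist())
S,D=robot.get_calibration("scene"),robot.get_calibration("side")
si=cv2.imread("pics/side0.png")
for n,p,q,z in[("cup",(296,154),(215.2,247.9),85),("mouth",(207,240),(210.8,207.6),116)]:
    for t in(150,165,180):
        e=rim(im,p,45,t); f=rim(si,q,20,t)
        print(n,t,e[:3],f[:3],plane(W,[e[0]],z)[0].round(1),plane(D,[f[0]],z)[0].round(1),[np.round(v,1) for v in tri([(W,e[0]),(D,f[0])])])
print("plate",plane(W,[(182,184),(252,185),(15,187),(70,179),(91,247)],3).round(1).tolist())
E
```

```text
[[230, 225, 213], [237, 227, 217], [237, 227, 216], [217, 205, 195], [74, 86, 87], [68, 73, 78], [78, 79, 86], [69, 76, 82]] [[82, 88, 90], [204, 222, 227], [189, 208, 214], [196, 214, 219], [170, 180, 191], [53, 56, 61], [58, 62, 63], [65, 67, 76]]
cup 150 (array([296.20663452, 154.80460739]), array([56.3, 58.3]), 56) (array([214.47112656, 247.24988937]), array([18.5, 24.4]), 80) [480.1 248.6  85. ] [480.5 250.9  85. ] [array([481.2, 249.2,  82.8]), array([0.7, 0.7])]
cup 165 (array([296.23811722, 154.80409241]), array([56., 58.]), 53) (array([214.52747917, 247.37029076]), array([17.5, 24. ]), 83) [480.1 248.6  85. ] [480.1 251.2  85. ] [array([481.1, 249.2,  82.4]), array([0.6, 0.6])]Traceback (most recent call last):
  File "<stdin>", line 8, in <module>
  File "h.py", line 25, in rim
    k=max(cs,key=lambda k:cv2.pointPolygonTest(cv2.convexHull(k),tuple(q),True)); k=cv2.convexHull(k)
ValueError: max() iterable argument is empty
```

Run:
```python
from h import *; import json
W=json.load(open("w1.json")); im=cv2.imread("pics/w1.png")
S,D=robot.get_calibration("scene"),robot.get_calibration("side")
si=cv2.imread("pics/side0.png"); 
q=(210.8,207.6)
for t in(150,165):
    e=rim(im,(207,240),45,t); print(e[:3])
    for z in(112,116,120): print(plane(W,[e[0]],z)[0].round(1))
    for t2 in(120,135,150):
        try:
            f=rim(si,q,18,t2); print(t2,f[:3],[np.round(v,1) for v in tri([(W,e[0]),(D,f[0])])])
        except Exception as x: print(t2,"none")
print("plate",plane(W,[(182,184),(252,185),(15,187),(70,179),(91,247)],3).round(1).tolist())
# topmost rim points in scene view: silhouette of rim
print(plane(W,[(e[0][0],e[3][:,1].max())],135).round(1), plane(W,[(e[0][0],e[3][:,1].min())],97).round(1))
```

```text
(array([206.829216  , 237.35349655]), array([56.2, 57.9]), 47)
[570.  146.9 112. ]
[568.2 147.6 116. ]
[566.3 148.2 120. ]
120 (array([210.86400032, 206.67985344]), array([21.4, 24.3]), 129) [array([572.1, 146.4, 108.2]), array([0.4, 0.4])]
135 (array([210.87530899, 206.78677368]), array([20.3, 23.3]), 131) [array([572.3, 146.3, 107.6]), array([0.3, 0.3])]
150 (array([210.85306931, 206.79349327]), array([19.4, 22.4]), 130) [array([572.4, 146.3, 107.5]), array([0.3, 0.3])]
(array([206.83855057, 237.32580185]), array([55.7, 57.5]), 53)
[570.  146.9 112. ]
[568.1 147.6 116. ]
[566.3 148.2 120. ]
120 (array([210.86400032, 206.67985344]), array([21.4, 24.3]), 129) [array([572.1, 146.4, 108.2]), array([0.4, 0.4])]
135 (array([210.87530899, 206.78677368]), array([20.3, 23.3]), 131) [array([572.3, 146.3, 107.6]), array([0.3, 0.3])]
150 (array([210.85306931, 206.79349327]), array([19.4, 22.4]), 130) [array([572.4, 146.3, 107.5]), array([0.3, 0.3])]
plate [[536.8, 97.1, 3.0], [538.4, 197.1, 3.0], [540.8, -154.5, 3.0], [529.0, -66.5, 3.0], [637.2, -51.7, 3.0]]
[[592.5 149.1 135. ]] [[541.1 146.1  97. ]]
```

```bash
python3 -m creep '[[[0.0037,0.0112,0.035],0,100],[[0.0037,0.0112,0.035],0,100],[[0.0037,0.0112,0.035],0,100],[[0.0037,0.0112,0.035],0,100],[[0,0,0],0,100]]'
python3 - <<'E'
from h import *; import json
W1=json.load(open("w1.json")); im1=cv2.imread("pics/w1.png")
W=robot.get_calibration("wrist"); im=robot.read_camera("wrist"); cv2.imwrite("pics/w2.png",im)
json.dump({k:np.array(v).tolist() for k,v in W.items()},open("w2.json","w"))
for n,p,X in[("cup",(296,154),(480,249,85)),("mouth",(207,240),(568,147.5,115))]:
    a=rim(im1,p,45,160)[0]; g=proj(W,X); print(n,g.round())
    e=rim(im,g,65,160); print(e[:3],[np.round(v,1) for v in tri([(W1,a),(W,e[0])])],plane(W,[e[0]],X[2])[0].round(1))
E
```

```text
time: 2.5
tcp_pos: [477.2, 248.6, 145.5]
ee_rot: [-0.005, 0.001, 1.0, -0.002]
ft_force: [-0.3, -0.2, -0.2]
opening: 87.8
gripper_force: 0.0
cup [258. 215.]
(array([257.71505737, 214.94052124]), array([84.6, 90.1]), 90) [array([480.4, 248.8,  83.2]), array([0.1, 0.1])] [479.6 248.7  85. ]
mouth [120. 342.]
(array([142.15588379, 361.53194427]), array([26.7, 56. ]), 41) [array([568.8, 158.4, 126.5]), array([10.5, 10.5])] [585.8 162.2 115. ]
```

View pics/w2.png

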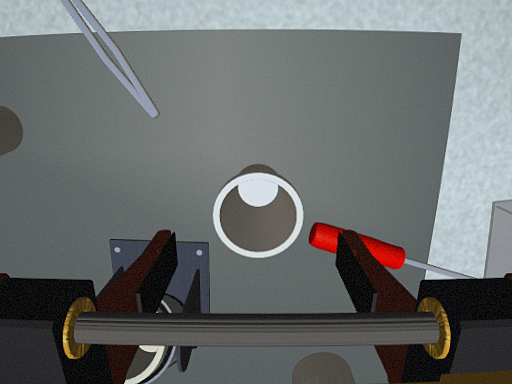

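```bash
python3 -m creep '[[[0,0,0.03],0,100],[[0,0,0.03],0,100],[[0,0,0.019],0,100],[[0,0,0],0,100],[[0,0,0],0,100]]'
```

```text
time: 3.05
tcp_pos: [481.5, 248.8, 75.2]
ee_rot: [0.001, 0.001, 1.0, 0.001]
ft_force: [-0.2, -0.7, 0.1]
opening: 87.5
gripper_force: 0.0
```

```bash
python3 -m creep '[[[0,0,0],0,80],[[0,0,0],0,60],[[0,0,0],0,60],[[0,0,0],0,60],[[0,0,0],0,60],[[0,0,0],0,60]]' 15
```

```text
time: 3.65
tcp_pos: [480.8, 249.1, 73.8]
ee_rot: [0.001, 0.0, 1.0, 0.0]
ft_force: [-0.0, 0.2, 5.6]
opening: 65.0
gripper_force: 15.0
```

```bash
python3 -m creep '[[[0,0,-0.03],0,60],[[0,0,-0.04],0,60],[[0,0,-0.04],0,60],[[0,0,-0.04],0,60],[[-0.0243,-0.0254,0],0,60],[[-0.0243,-0.0254,0],0,60],[[-0.0243,-0.0254,0],0,60],[[-0.0243,-0.0254,0],0,60],[[0,0,0],0,60],[[0,0,0],0,60]]'
python3 - <<'E'
from h import *
S,D=robot.get_calibration("scene"),robot.get_calibration("side")
for zm in(110,113,116): print(zm,"scene far top edge",proj(S,(569+27,147.3,zm+19)).round(1),"wide-left",proj(S,(569,180,zm)).round(1))
si=cv2.imread("pics/scene0.png"); print(si[205:222,329].max(1), si[205:222,325].max(1))
print("bottle?",plane(robot.get_calibration("scene"),[(409,262)],150).round(0))
cv2.imwrite("pics/s2.png",robot.read_camera("side"))
E
```

```text
time: 4.65
tcp_pos: [577.3, 146.6, 221.5]
ee_rot: [-0.001, 0.001, 1.0, -0.0]
ft_force: [-0.2, -0.3, -0.5]
opening: 65.1
gripper_force: 15.0
110 scene far top edge [330.  218.1] wide-left [342.4 216.1]
113 scene far top edge [330.2 217.3] wide-left [342.5 215.4]
116 scene far top edge [330.3 216.5] wide-left [342.7 214.6]
[116 112 111 113 116 112 111 121 150 182 196 192 193 191 188 184 182] [117 113 113 111 111 112 114 130 161 178 185 181 182 180 176 174 174]
bottle? [[725. 320. 150.]]
```

```bash
python3 -m creep '[[[0,0,0.011],0,60],[[0,0,0],0,60],[[0,0,0],0,60]]' 10; python3 -m creep '[[[0,0,0.002],0,60],[[0,0,0],0,60]]'; python3 -m creep '[[[0,0,0.002],0,60],[[0,0,0],0,60]]'; python3 -m creep '[[[0,0,0.002],0,60],[[0,0,0],0,60]]'
```

```text
time: 5.0
tcp_pos: [576.6, 147.8, 211.0]
ee_rot: [-0.001, -0.0, 1.0, -0.0]
ft_force: [-1.3, 0.1, -0.3]
opening: 65.6
gripper_force: 10.0
time: 5.2
tcp_pos: [577.2, 147.4, 209.6]
ee_rot: [0.0, 0.0, 1.0, 0.0]
ft_force: [0.1, 0.3, -0.4]
opening: 65.8
gripper_force: 10.0
time: 5.4
tcp_pos: [577.3, 147.1, 207.4]
ee_rot: [-0.0, 0.0, 1.0, -0.0]
ft_force: [0.2, -0.3, 0.5]
opening: 65.6
gripper_force: 10.0
time: 5.6
tcp_pos: [577.3, 147.1, 205.3]
ee_rot: [-0.0, 0.0, 1.0, -0.0]
ft_force: [-0.5, -0.4, -0.1]
opening: 65.3
gripper_force: 10.0
```

```bash
python3 -m creep '[[[0,0,0.002],0,60],[[0,0,0],0,60]]'; python3 -m creep '[[[0,0,0.001],0,60],[[0,0,0],0,60]]';python3 -m creep '[[[0,0,0.001],0,60],[[0,0,0],0,60]]'
```

```text
time: 5.8
tcp_pos: [577.3, 147.1, 203.3]
ee_rot: [-0.0, 0.0, 1.0, -0.0]
ft_force: [0.3, -0.8, -1.0]
opening: 65.6
gripper_force: 10.0
time: 6.0
tcp_pos: [577.3, 147.1, 202.5]
ee_rot: [-0.0, 0.0, 1.0, -0.0]
ft_force: [0.8, -0.2, -1.1]
opening: 65.6
gripper_force: 10.0
time: 6.2
tcp_pos: [577.4, 147.1, 202.2]
ee_rot: [0.0, 0.0, 1.0, 0.0]
ft_force: [0.5, 0.6, 2.4]
opening: 65.6
gripper_force: 10.0
```

```bash
python3 -m creep '[[[0,0,0.001],0,60],[[0,0,0],0,60]]';python3 -m creep '[[[0,0,0.001],0,60],[[0,0,0],0,60]]'
```

```text
time: 6.4
tcp_pos: [577.6, 147.2, 202.0]
ee_rot: [0.001, 0.0, 1.0, 0.0]
ft_force: [-1.7, -0.4, 4.8]
opening: 65.2
gripper_force: 10.0
time: 6.6
tcp_pos: [577.7, 147.2, 201.8]
ee_rot: [0.001, 0.0, 1.0, 0.0]
ft_force: [-1.8, -0.4, 7.8]
opening: 65.9
gripper_force: 10.0
```

```bash
python3 -m creep '[[[0,0,0],0,60],[[0,0,0],0,60]]' 4; python3 -m creep '[[[0,0,0.0015],0,60],[[0,0,0],0,60]]'
python3 - <<'E'
from h import *
im=robot.read_camera("wrist");cv2.imwrite("pics/w3.png",im)
sd=robot.read_camera("side");cv2.imwrite("pics/s3.png",sd)
a=cv2.resize(im[200:384,100:412],None,fx=2,fy=2); b=cv2.resize(sd[130:250,150:300],None,fx=3.5,fy=3.5,interpolation=cv2.INTER_CUBIC)
o=np.zeros((600,800,3),np.uint8); b=cv2.resize(sd[150:235,150:270],None,fx=2.6,fy=2.6,interpolation=cv2.INTER_CUBIC)
o[:368,:624]=a; o[370:370+b.shape[0],:b.shape[1]]=b; cv2.imwrite("pics/m3.png",o)
E
```

```text
time: 6.8
tcp_pos: [577.6, 147.3, 201.4]
ee_rot: [0.001, 0.0, 1.0, 0.0]
ft_force: [-1.3, -0.1, 6.7]
opening: 65.6
gripper_force: 4.0
time: 7.0
tcp_pos: [577.6, 147.3, 199.6]
ee_rot: [0.001, 0.0, 1.0, 0.0]
ft_force: [-2.2, 0.2, 5.3]
opening: 65.5
gripper_force: 4.0
```

View pics/m3.png

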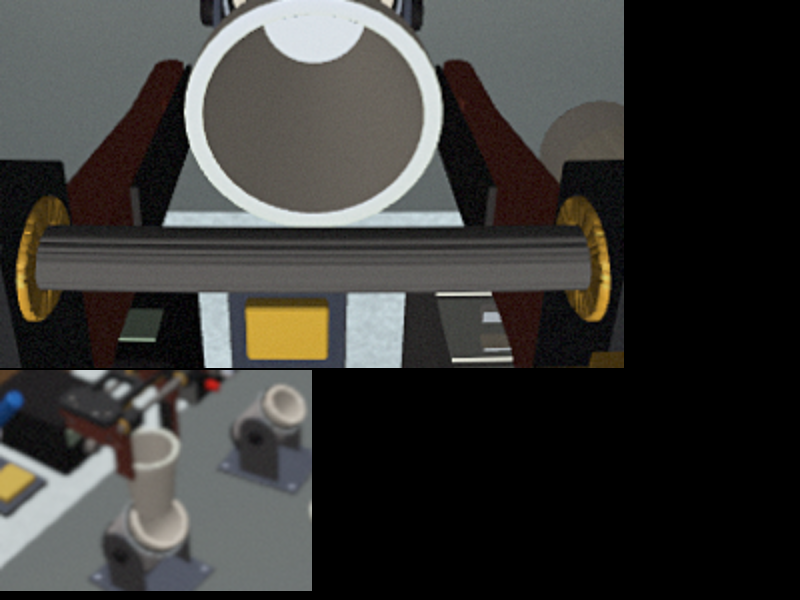

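```bash
cat >> h.py <<'E'
from scipy.optimize import least_squares
def tilt(W,im,tcp,R=33,thr=150,win=80):
    "tilt (deg, + = mouth towards robot) and rim height over TCP along cup axis, from the rim's two extreme rows"
    P=np.array(tcp,float)+[0,0,6]
    e=rim(im,proj(W,P+[0,0,6]),win,thr); k=e[3]; c=k[np.abs(k[:,0]-e[0][0])<12]
    r=np.array([k[:,1].min(),k[:,1].max()])
    def f(v):
        a=np.array([-np.sin(v[0]),0,np.cos(v[0])]); n=np.array([np.cos(v[0]),0,np.sin(v[0])]); C=P+a*v[1]
        return [proj(W,C-R*n)[1]-r[0],proj(W,C+R*n)[1]-r[1]]
    s=least_squares(f,[0.1,6]); return np.degrees(s.x[0]).round(1),s.x[1].round(1),e[0].round(1),e[1],r
E
python3 - <<'E'
from h import *
print(tilt(robot.get_calibration("wrist"),cv2.imread("pics/w3.png"),robot.read_state()["tcp_pos"]))
E
```

```text
(np.float64(-0.6), np.float64(4.9), array([256.3, 293.6]), array([151.2, 194.4]), array([198, 312]))
```

```bash
cat > t.py <<'E'
from h import *; import sys
W=robot.get_calibration("wrist"); s=robot.read_state(); im=robot.read_camera("wrist"); cv2.imwrite(f"pics/{sys.argv[1]}.png",im)
try: print(tilt(W,im,s["tcp_pos"],*(float(v) for v in sys.argv[2:])))
except Exception as x: print(x)
E
python3 -m creep '[[[0.003,0,0],0,60],[[0,0,0],0,60]]'; python3 t.py w4; python3 -m creep '[[[0.003,0,0],0,60],[[0,0,0],0,60]]';  python3 t.py w5
python3 - <<'E'
from h import *
S=robot.get_calibration("scene"); W=__import__("json").load(open("w1.json"))
print("bottle top/red",plane(S,[(411,238)],190).round(),"blue tool",plane(S,[(321,280)],100).round(),plane(W,[(330,275)],0).round(), plane(W,[(345,350)],150).round())
E
```

```text
time: 7.3
tcp_pos: [574.2, 147.3, 198.8]
ee_rot: [0.0, 0.0, 1.0, 0.0]
ft_force: [-2.1, 0.1, 5.2]
opening: 65.7
gripper_force: 4.0
(np.float64(1.2), np.float64(4.9), array([254.6, 271.7]), array([146.4, 152.4]), array([197, 313]))
time: 7.55
tcp_pos: [571.0, 147.2, 197.8]
ee_rot: [-0.0, 0.0, 1.0, 0.0]
ft_force: [-0.6, 0.7, 2.4]
opening: 66.1
gripper_force: 4.0
(np.float64(2.5), np.float64(4.4), array([255.9, 264.2]), array([133.8, 150.4]), array([196, 313]))
bottle top/red [[690. 319. 190.]] blue tool [[758. 132. 100.]] [[686. 319.   0.]] [[696. 306. 150.]]
```

```bash
python3 -m creep '[[[0,0,-0.02],0,60],[[-0.02,0,0],0,60],[[-0.025,0,0],0,60],[[-0.025,0,0],0,60],[[0,0,0],0,60],[[0,0,0.023],0,60],[[0,0,0.022],0,60],[[0,0,0],0,60],[[0,0,0],0,60]]' 6; python3 t.py w6; python3 -m creep '[[[0.005,0,0],0,60],[[0.005,0,0],0,60],[[0.005,0,0],0,60],[[0.005,0,0],0,60]]';python3 t.py w7; python3 -m creep '[[[0.005,0,0],0,60],[[0.005,0,0],0,60],[[0,0,0],0,60]]';python3 t.py w8
```

```text
time: 8.5
tcp_pos: [640.6, 147.0, 172.8]
ee_rot: [-0.001, 0.0, 1.0, -0.0]
ft_force: [-0.3, 0.2, -0.4]
opening: 65.8
gripper_force: 6.0
(np.float64(1.7), np.float64(3.7), array([254.2, 272.9]), array([139.9, 156.5]), array([196, 312]))
time: 8.95
tcp_pos: [621.1, 147.2, 174.1]
ee_rot: [0.001, 0.0, 1.0, 0.0]
ft_force: [-0.3, -0.7, 0.0]
opening: 65.8
gripper_force: 6.0
(np.float64(8.2), np.float64(1.6), array([254. , 269.3]), array([146.4, 152.7]), array([193, 313]))
time: 9.3
tcp_pos: [610.8, 147.2, 173.1]
ee_rot: [-0.0, 0.0, 1.0, -0.0]
ft_force: [0.9, 0.1, 0.3]
opening: 65.6
gripper_force: 6.0
(np.float64(13.7), np.float64(-3.8), array([255.9, 261.2]), array([151.3, 179.1]), array([179, 313]))
```

```bash
python3 -m creep '[[[0.005,0,0],0,60],[[0.005,0,0],0,60],[[0.003,0,0],0,60],[[0,0,0],0,60]]';python3 t.py w9
python3 - <<'E'
from h import *
im=cv2.imread("pics/w9.png"); sd=robot.read_camera("side"); sc=robot.read_camera("scene"); cv2.imwrite("pics/s9.png",sd)
a=im[170:384,110:402]; f=lambda i,s:cv2.resize(i,None,fx=s,fy=s,interpolation=cv2.INTER_CUBIC)
o=np.zeros((600,800,3),np.uint8); o[:214,:292]=a
b=f(sd[120:240,140:270],3); o[215:215+360,:390]=b; c=f(sc[150:270,270:400],3); o[215:575,400:790]=c; cv2.imwrite("pics/m9.png",o)
E
```

```text
time: 9.75
tcp_pos: [598.0, 147.2, 173.3]
ee_rot: [0.0, 0.0, 1.0, 0.0]
ft_force: [-0.7, -0.0, 1.0]
opening: 65.4
gripper_force: 6.0
(np.float64(12.9), np.float64(-5.0), array([256.4, 516.9]), array([172.7, 799.7]), array([179, 312]))
```

View pics/m9.png

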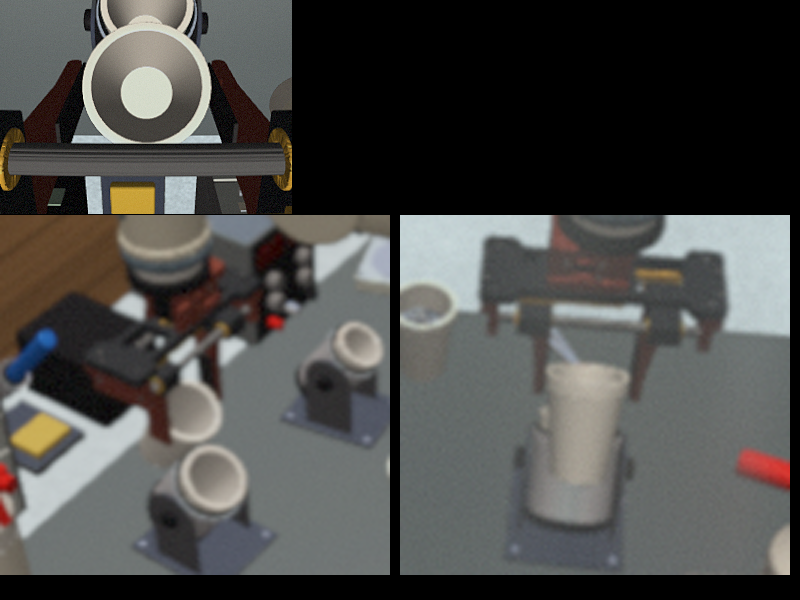

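```bash
python3 -m creep '[[[0,0,-0.02],0,60],[[0,0,-0.025],0,60],[[0.02,0,0],0,60],[[0.03,0,0],0,60],[[0.0284,0,0],0,60],[[0,0,0],0,60],[[0,0,0.02],0,60],[[0,0,0.0205],0,60],[[0,0,0],0,60],[[0,0,0],0,60]]' 6;python3 t.py w10
python3 - <<'E'
from h import *
im=cv2.imread("pics/w10.png"); W=robot.get_calibration("wrist"); t=robot.read_state()["tcp_pos"]
e=rim(im,(257,253),80,175); print(e[:3],e[3].min(0),e[3].max(0)); print(im[185:200,257].min(1),im[305:322,257].min(1))
E
```

```text
time: 10.9
tcp_pos: [520.2, 147.1, 177.6]
ee_rot: [-0.0, 0.0, 1.0, -0.0]
ft_force: [-0.6, 0.1, -0.7]
opening: 65.4
gripper_force: 6.0
(np.float64(10.3), np.float64(-0.9), array([256.1, 256.8]), array([128.6, 130.2]), array([192, 312]))
(array([256.08518982, 256.95167542]), array([128.1, 129.9]), 3) [193 192] [320 312]
[108 108 107 105  90  36 108 177 205 196 198 202 204 208 218] [ 62  63  62  59  57  58  49 107 140   9  21  30  28  27  39  58  74]
```

```bash
cat >> h.py <<'E'
def tilt2(W,im,tcp,R=33,psi=0):
    "tilt from the cup's bright inner floor and the rim's near edge"
    P=np.array(tcp,float)+[0,0,6]; x,y=256,262
    m=(im[205:308,215:297].min(2)>165).astype(np.uint8); n,l,st,c=cv2.connectedComponentsWithStats(m)
    i=1+np.argmax([st[j,4] if st[j,1]>0 else 0 for j in range(1,n)]); fl=c[i]+[215,205]
    col=im[150:240,int(fl[0])-2:int(fl[0])+3].min(2).mean(1); top=150+np.argmax(col>150)
    d=np.array([np.cos(psi),np.sin(psi)])
    def f(v):
        s,k=np.sin(v[0]),np.cos(v[0]); a=np.r_[-s*d,k]; n=np.r_[k*d,s]; C=P+a*v[1]
        return [proj(W,C-R*n)[1]-top,proj(W,C-a*81.6)[1]-fl[1]]
    s=least_squares(f,[0.5,6]); return np.degrees(s.x[0]).round(1),s.x[1].round(1),fl.round(1),top,st[i]
E
python3 - <<'E'
from h import *
W=robot.get_calibration("wrist"); t=robot.read_state()["tcp_pos"]
print(tilt2(W,cv2.imread("pics/w10.png"),t))
E
```

```text
(np.float64(30.6), np.float64(3.6), array([256.1, 259.7]), np.int64(192), array([  16,   29,   51,   52, 2105], dtype=int32))
```

```bash
python3 -m creep '[[[-0.0033,0,-0.0023],0,60],[[0,0,0],0,60],[[-0.0029,0,0.0041],0,60],[[-0.0029,0,0.0041],0,60],[[-0.0029,0,0.0041],0,60],[[-0.0029,0,0.0041],0,60],[[-0.0029,0,0.0041],0,60],[[0,0,0],0,60]]'; python3 -m creep '[[[0.0033,0,0.0023],0,60],[[0,0,0],0,60]]';python3 t.py w11;  python3 - <<'E'
from h import *
W=robot.get_calibration("wrist"); t=robot.read_state()["tcp_pos"]
print(tilt2(W,cv2.imread("pics/w11.png"),t))
E
```

```text
time: 11.75
tcp_pos: [537.7, 147.0, 158.2]
ee_rot: [-0.001, 0.0, 1.0, -0.0]
ft_force: [-1.6, -0.3, -0.2]
opening: 65.7
gripper_force: 6.0
time: 11.95
tcp_pos: [534.1, 147.2, 157.0]
ee_rot: [-0.0, 0.0, 1.0, -0.0]
ft_force: [0.2, -0.3, -0.2]
opening: 65.7
gripper_force: 6.0
(np.float64(10.4), np.float64(-0.9), array([256.2, 256.8]), array([128.7, 130.3]), array([192, 312]))
(np.float64(30.6), np.float64(3.6), array([256.1, 259.8]), np.int64(192), array([  16,   29,   51,   52, 2109], dtype=int32))
```

```bash
python3 -m creep '[[[-0.0029,0,0.0041],0,60],[[-0.0029,0,0.0041],0,60],[[0,0,0],0,60]]'; python3 -m creep '[[[-0.0029,0,0.0041],0,60],[[0,0,0],0,60]]';python3 -m creep '[[[-0.0029,0,0.0041],0,60],[[0,0,0],0,60]]';python3 t.py w12;  python3 - <<'E'
from h import *
W=robot.get_calibration("wrist"); t=robot.read_state()["tcp_pos"]
print(tilt2(W,cv2.imread("pics/w12.png"),t))
E
```

```text
time: 12.3
tcp_pos: [540.3, 147.1, 147.9]
ee_rot: [-0.001, 0.0, 1.0, -0.0]
ft_force: [-0.4, 0.4, -0.6]
opening: 65.7
gripper_force: 6.0
time: 12.5
tcp_pos: [543.3, 147.1, 144.1]
ee_rot: [-0.0, 0.0, 1.0, -0.0]
ft_force: [0.0, 0.6, 0.0]
opening: 65.4
gripper_force: 6.0
time: 12.7
tcp_pos: [546.2, 147.1, 140.1]
ee_rot: [-0.0, 0.0, 1.0, -0.0]
ft_force: [-1.1, -0.7, -0.5]
opening: 65.9
gripper_force: 6.0
(np.float64(10.4), np.float64(-0.9), array([256.1, 256.8]), array([128.5, 130.1]), array([192, 312]))
(np.float64(32.0), np.float64(4.0), array([256.1, 262.4]), np.int64(192), array([  16,   32,   51,   52, 2117], dtype=int32))
```

```bash
python3 -m creep '[[[-0.0029,0,0.0041],0,60],[[0,0,0],0,60]]'; python3 -m creep '[[[-0.0029,0,0.0041],0,60],[[0,0,0],0,60]]';python3 -m creep '[[[-0.0017,0,0.0025],0,60],[[0,0,0],0,60]]';python3 t.py w13;  python3 - <<'E'
from h import *
W=robot.get_calibration("wrist"); t=robot.read_state()["tcp_pos"]
print(tilt2(W,cv2.imread("pics/w13.png"),t))
E
```

```text
time: 12.95
tcp_pos: [549.0, 147.1, 136.0]
ee_rot: [-0.0, 0.0, 1.0, -0.0]
ft_force: [0.4, 0.2, -1.4]
opening: 65.5
gripper_force: 6.0
time: 13.15
tcp_pos: [551.9, 147.1, 131.8]
ee_rot: [-0.0, 0.0, 1.0, -0.0]
ft_force: [0.3, 0.9, -0.5]
opening: 65.6
gripper_force: 6.0
time: 13.35
tcp_pos: [553.5, 147.2, 129.6]
ee_rot: [-0.0, 0.0, 1.0, -0.0]
ft_force: [0.3, 0.2, -0.2]
opening: 65.6
gripper_force: 6.0
(np.float64(10.4), np.float64(-0.9), array([256.1, 256.9]), array([128.5, 130. ]), array([192, 312]))
(np.float64(33.0), np.float64(4.3), array([256.1, 264.2]), np.int64(192), array([  16,   33,   51,   53, 2129], dtype=int32))
```

```bash
python3 -m creep '[[[-0.0014,0,0.002],0,60],[[0,0,0],0,60]]' 10; python3 -m creep '[[[-0.0014,0,0.002],0,60],[[0,0,0],0,60]]'; python3 -m creep '[[[-0.0009,0,0.0012],0,60],[[0,0,0],0,60]]' 20;python3 -m creep '[[[-0.0009,0,0.0012],0,60],[[0,0,0],0,60]]'
```

```text
time: 13.6
tcp_pos: [554.8, 147.2, 127.9]
ee_rot: [-0.0, 0.0, 1.0, 0.0]
ft_force: [-0.6, 0.6, 0.5]
opening: 65.6
gripper_force: 10.0
time: 13.8
tcp_pos: [556.1, 147.2, 125.9]
ee_rot: [-0.0, 0.0, 1.0, 0.0]
ft_force: [-3.6, 0.7, 2.2]
opening: 65.9
gripper_force: 10.0
time: 14.0
tcp_pos: [557.0, 147.2, 124.8]
ee_rot: [-0.0, 0.0, 1.0, -0.0]
ft_force: [-5.4, 0.8, 2.8]
opening: 65.1
gripper_force: 20.0
time: 14.2
tcp_pos: [557.8, 147.2, 123.7]
ee_rot: [-0.0, 0.0, 1.0, -0.0]
ft_force: [-5.5, 0.1, 3.9]
opening: 65.3
gripper_force: 20.0
```

```bash
python3 -m creep '[[[0.0007,0,0.0005],0,60],[[0,0,0],0,60],[[0,0,0],0,60]]'; python3 -m creep '[[[-0.0009,0,0.0012],0,60],[[0,0,0],0,60],[[0,0,0],0,60]]';python3 t.py w14;  python3 - <<'E'
from h import *
W=robot.get_calibration("wrist"); t=robot.read_state()["tcp_pos"]; print(t,robot.read_state()["ft_force"])
print(tilt2(W,cv2.imread("pics/w14.png"),t))
D=robot.get_calibration("side"); sd=robot.read_camera("side"); cv2.imwrite("pics/s14.png",sd)
im=cv2.imread("pics/w14.png"); f=lambda i,s:cv2.resize(i,None,fx=s,fy=s,interpolation=cv2.INTER_CUBIC)
o=np.zeros((600,800,3),np.uint8); o[:428,:]=f(im[150:364,56:456],2); o[430:600,:170]=f(sd[180:265,170:255],2); cv2.imwrite("pics/m14.png",o)
E
```

```text
time: 14.5
tcp_pos: [557.5, 147.2, 123.4]
ee_rot: [0.0, 0.0, 1.0, 0.0]
ft_force: [-3.8, 0.6, 4.4]
opening: 66.0
gripper_force: 20.0
time: 14.8
tcp_pos: [558.2, 147.1, 122.1]
ee_rot: [-0.0, 0.0, 1.0, -0.0]
ft_force: [-5.6, -0.3, 4.3]
opening: 65.5
gripper_force: 20.0
(np.float64(10.4), np.float64(-0.9), array([256.1, 256.8]), array([128.5, 130. ]), array([192, 312]))
[558.19882643 147.13295884 122.0885092 ] [-5.17273175  0.49566816  4.74520265]
(np.float64(33.8), np.float64(4.6), array([256. , 265.6]), np.int64(192), array([  16,   35,   51,   52, 2129], dtype=int32))
```

```bash
python3 -m creep '[[[-0.0004,0,0.0012],0,60],[[-0.0004,0,0.0010],0,60],[[0,0,0],0,60],[[0,0,0],0,60]]'
```

```text
time: 15.3
tcp_pos: [559.0, 147.2, 120.1]
ee_rot: [-0.0, 0.0, 1.0, 0.0]
ft_force: [-5.4, 0.3, 4.5]
opening: 65.7
gripper_force: 20.0
```

```bash
python3 -m creep '[[[0,0,0],0,85],[[0,0,0],0,100],[[0,0,0],0,100],[[0,0,0],0,100],[[0.005,0,-0.02],0,100],[[0.01,0,-0.04],0,100],[[0.02,0,-0.04],0,100],[[0.02,0,-0.04],0,100],[[0,0,0],0,100],[[0,0,0],0,100]]'
python3 - <<'E'
from h import *; import json
W=robot.get_calibration("wrist"); im=robot.read_camera("wrist"); cv2.imwrite("pics/w15.png",im)
json.dump({k:np.array(v).tolist() for k,v in W.items()},open("w15.json","w"))
D=robot.get_calibration("side"); sd=robot.read_camera("side"); cv2.imwrite("pics/s15.png",sd)
a=np.array([-.5736,0,.8192]); M=np.array([570.9,147,110])
g=proj(W,M+25*a); 
print(g)
try:
  e=rim(im,g,60,165); print(e[:3],e[3].min(0),e[3].max(0))
except Exception as x: print(x)
f=rim(sd,proj(D,M+25*a),20,135); print("side",f[:3]); p0=np.array([210.87,206.75])
for L in(15,20,25,30): print(L,(proj(D,M+L*a)-proj(D,M)).round(2), proj(W,M+L*a).round(1))
print("moved",f[0]-p0)
h=lambda i,s:cv2.resize(i,None,fx=s,fy=s,interpolation=cv2.INTER_CUBIC)
o=np.zeros((600,800,3),np.uint8); o[:384,:512]=im; o[386:596,:210]=h(sd[170:240,170:240],3); cv2.imwrite("pics/m15.png",o)
E
```

```text
time: 16.3
tcp_pos: [504.6, 147.3, 261.3]
ee_rot: [0.002, 0.0, 1.0, 0.0]
ft_force: [0.3, -0.7, 0.1]
opening: 87.6
gripper_force: 0.0
[256.60205786 235.893939  ]
(array([256.54542542, 236.50284958]), array([66.9, 69. ]), 4) [223 203] [290 271]
side (array([212.81064415, 205.12403107]), array([24.4, 25.6]), 64)
15 [ 1.99 -1.93] [256.6 237.7]
20 [ 2.66 -2.59] [256.6 236.8]
25 [ 3.34 -3.24] [256.6 235.9]
30 [ 4.02 -3.9 ] [256.6 234.9]
moved [ 1.94064415 -1.62596893]
```

View pics/m15.png

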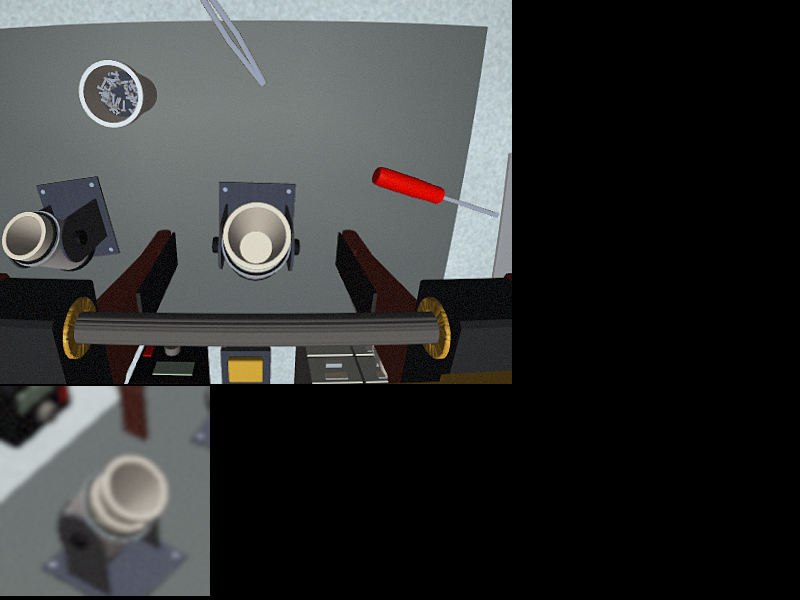

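Run:
```python
from h import *
S=robot.get_calibration("scene"); sc=robot.read_camera("scene"); cv2.imwrite("pics/sc15.png",sc); s0=cv2.imread("pics/scene0.png")
a=np.array([-.5736,0,.8192]); E=np.array([570.9-20,147,110-14.])
for L in(0,20,25,30): print(L,(proj(S,E+L*a)-proj(S,E)).round(2),proj(S,E+L*a).round(1))
def edge(im,c):
    p=im[190:235,c-2:c+3].min(2).mean(1); b=np.median(p[:8]); h=p[24:34].max() if 0 else p.max(); t=(b+h)/2; i=np.argmax(p>t); return 190+i-(p[i]-t)/(p[i]-p[i-1])
for c in(322,325,328,331,334): print(c,edge(s0,c).round(2),edge(sc,c).round(2),(edge(s0,c)-edge(sc,c)).round(2))
```

```text
0 [0. 0.] [328.9 213.5]
20 [ 0.68 -7.55] [329.6 205.9]
25 [ 0.85 -9.45] [329.7 204. ]
30 [  1.02 -11.35] [329.9 202.1]
322 192.46 191.53 0.93
325 213.31 202.96 10.34
328 213.13 202.66 10.48
331 213.19 202.88 10.3
334 213.58 203.16 10.42
```

```bash
python3 -m creep '[[[-0.02,0,0.04],0,100],[[-0.02,0,0.04],0,100],[[-0.01,0,0.04],0,100],[[-0.005,0,0.02],0,100],[[0,0,0],0,100],[[0,0,0],0,60],[[0,0,0],0,60],[[0,0,0],0,60],[[0,0,0],0,60]]' 20; python3 -m creep '[[[-0.0006,0,0.0008],0,60],[[-0.0006,0,0.0008],0,60],[[0,0,0],0,60],[[0,0,0],0,60],[[0,0,0],0,60]]'
```

```text
time: 17.35
tcp_pos: [559.8, 147.5, 121.8]
ee_rot: [0.002, 0.0, 1.0, 0.0]
ft_force: [0.5, 0.2, 2.8]
opening: 65.0
gripper_force: 20.0
time: 17.85
tcp_pos: [560.6, 147.5, 120.3]
ee_rot: [0.001, 0.0, 1.0, 0.0]
ft_force: [-3.4, 1.2, 6.4]
opening: 65.5
gripper_force: 20.0
```

```bash
python3 -m creep '[[[0,0,0],0,85],[[0,0,0],0,100],[[0,0,0],0,100],[[0.005,0,-0.03],0,100],[[0.01,0,-0.04],0,100],[[0.02,0,-0.04],0,100],[[0.02,0,-0.04],0,100],[[0,0,0],0,100]]'
cat > so.py <<'E'
from h import *; import sys
# rim shift in the scene view, picture before sys.argv[1], columns given
S=robot.get_calibration("scene"); sc=robot.read_camera("scene"); cv2.imwrite(f"pics/{sys.argv[2]}.png",sc); s0=cv2.imread(f"pics/{sys.argv[1]}.png")
def edge(im,c,r0,r1):
    p=im[r0:r1,c-2:c+3].min(2).mean(1); b=np.median(p[:6]); t=(b+p.max())/2; i=np.argmax(p>t); return r0+i-(p[i]-t)/(p[i]-p[i-1])
r0,r1=int(sys.argv[3]),int(sys.argv[4]); psi=np.radians(float(sys.argv[5])); M=np.array([float(v) for v in sys.argv[6:9]])
a=np.array([-.5736*np.cos(psi),-.5736*np.sin(psi),.8192]); E=M+np.array([-20,0,-14.])
k=(proj(S,E)-proj(S,E+25*a))[1]/25
v=[(edge(s0,c,r0,r1),edge(sc,c,r0,r1)) for c in map(int,sys.argv[9:])]
print(np.round(v,2).tolist(),"standout",[round((x-y)/k,1) for x,y in v])
E
python3 so.py scene0 sc16 193 235 0 570.9 147 110 326 328 330 332 334
```

```text
time: 18.65
tcp_pos: [505.5, 147.6, 276.0]
ee_rot: [0.006, 0.0, 1.0, 0.001]
ft_force: [0.7, -0.2, 0.0]
opening: 87.8
gripper_force: 0.0
[[213.42, 203.62], [213.36, 203.49], [213.19, 203.4], [213.24, 203.62], [213.56, 203.91]] standout [np.float64(25.9), np.float64(26.1), np.float64(25.9), np.float64(25.5), np.float64(25.5)]
```

```bash
python3 -m creep '[[[0.0012,-0.02,-0.0025],0,100],[[0.0012,-0.041,-0.0025],0,100],[[0.0012,-0.042,-0.0025],0,100],[[0.0012,-0.042,-0.0025],0,100],[[0.0012,-0.042,-0.0025],0,100],[[0.0012,-0.042,-0.0025],0,100],[[0.0012,-0.042,-0.0025],-0.13,100],[[0.0012,-0.04,-0.0025],0,100],[[0,0,0],0,100],[[0,0,0],0,100]]'
python3 - <<'E'
from h import *; import json
st=robot.read_state(); W=robot.get_calibration("wrist"); im=robot.read_camera("wrist"); cv2.imwrite("pics/w17.png",im)
json.dump({k:np.array(v).tolist() for k,v in W.items()},open("w17.json","w")); print(st["tcp_pos"],st["ee_rot"])
D=robot.get_calibration("side"); sd=cv2.imread("pics/side0.png")
for n,X,z,w2,q in[("cup",(490,-215,85),85,14,(297.5,159.4)),("mouth",(568,-106,112),112,16,(259.1,163.4))]:
    g=proj(W,X); e=rim(im,g,45,160); print(n,g.round(),e[0].round(1),e[1],e[2],[plane(W,[e[0]],zz)[0].round(1).tolist() for zz in(z-3,z,z+3)])
    for t in (120,135,150):
        try: f=rim(sd,q,w2,t); print(t,f[0].round(2),f[1],[np.round(v,1).tolist() for v in tri([(W,e[0]),(D,f[0])])])
        except Exception as x: print("none")
# plate corners: dark bluish plate mask
h=lambda i,s:cv2.resize(i,None,fx=s,fy=s,interpolation=cv2.INTER_CUBIC)
cv2.imwrite("pics/m17.png",h(im,1.5))
E
```

```text
time: 19.7
tcp_pos: [500.6, -164.3, 286.0]
ee_rot: [-0.001, -0.063, 0.998, 0.001]
ft_force: [-0.2, 0.5, -1.3]
opening: 87.6
gripper_force: 0.0
[ 500.56250599 -164.29972372  285.99432946] [-1.49000682e-03 -6.34301114e-02  9.97984784e-01  8.78279038e-04]
cup [213. 154.] [211.  152.5] [45.7 47.5] 132 [[488.8, -217.5, 82.0], [488.3, -217.2, 85.0], [487.7, -216.8, 88.0]]
120 [297.4  159.06] [12.4 17.8] [[489.3, -217.3, 82.2], [0.5, 0.5]]
135 [297.47 158.89] [11.  17.1] [[489.0, -217.2, 83.1], [0.5, 0.5]]
150 [297.4  159.07] [10.4 15.7] [[489.3, -217.3, 82.2], [0.5, 0.5]]
mouth [300. 239.] [301.3 237.7] [45.7 46.7] 151 [[567.5, -104.8, 109.0], [566.2, -105.4, 112.0], [564.9, -106.0, 115.0]]
120 [255.86 164.34] [17.3 25.5] [[576.6, -101.2, 96.9], [3.6, 3.6]]
135 [259.6  162.56] [13.  17.2] [[567.8, -104.6, 108.4], [0.0, 0.0]]
150 [259.6  162.57] [11.8 16.7] [[567.8, -104.6, 108.3], [0.0, 0.0]]
```

View pics/m17.png

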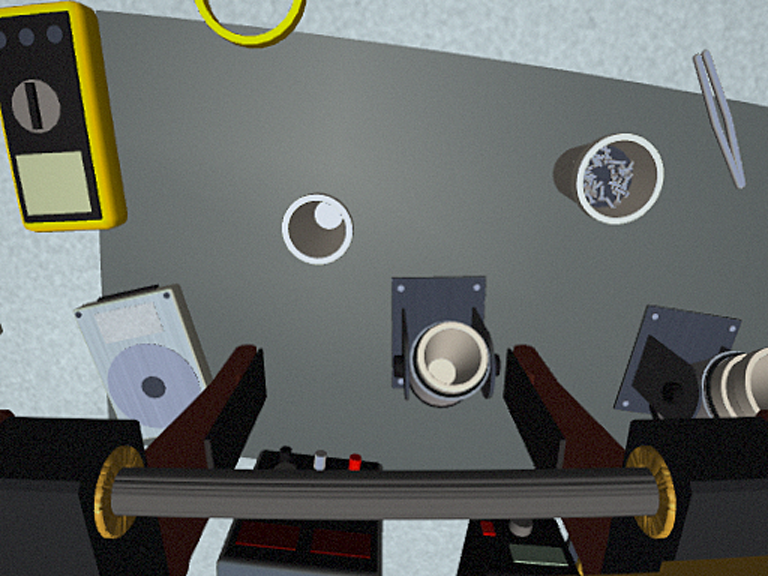

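```bash
python3 - <<'E'
from h import *; import json
S,D=robot.get_calibration("scene"),robot.get_calibration("side"); W=json.load(open("w17.json"))
print("box bottom corner side",plane(D,[(225,162)],0).round())
for z in(0,100,150,200): print(z,"scene top front corners",plane(S,[(150,247),(206,251)],z).round().tolist(),"wrist knobs",plane(W,[(170,305),(250,310)],z).round().tolist(),"right box",plane(W,[(315,335)],z).round().tolist())
E
python3 -m creep '[[[0,0,0],0,100]]'
```

```text
box bottom corner side [[ 752. -152.    0.]]
0 scene top front corners [[640.0, -324.0, 0.0], [635.0, -169.0, -0.0]] wrist knobs [[759.0, -272.0, 0.0], [751.0, -143.0, -0.0]] right box [[788.0, -29.0, 0.0]]
100 scene top front corners [[712.0, -281.0, 100.0], [708.0, -142.0, 100.0]] wrist knobs [[683.0, -250.0, 100.0], [677.0, -150.0, 100.0]] right box [[706.0, -61.0, 100.0]]
150 scene top front corners [[748.0, -259.0, 150.0], [744.0, -129.0, 150.0]] wrist knobs [[646.0, -240.0, 150.0], [641.0, -154.0, 150.0]] right box [[665.0, -78.0, 150.0]]
200 scene top front corners [[784.0, -237.0, 200.0], [780.0, -115.0, 200.0]] wrist knobs [[608.0, -229.0, 200.0], [604.0, -157.0, 200.0]] right box [[624.0, -94.0, 200.0]]
time: 19.85
tcp_pos: [500.8, -162.6, 287.4]
ee_rot: [-0.0, -0.065, 0.998, 0.0]
ft_force: [-0.3, 0.7, 0.3]
opening: 87.7
gripper_force: 0.0
```

```bash
python3 -m creep '[[[0.0064,-0.0175,0.03],0,100],[[0.0064,-0.0175,0.035],0,100],[[0.0063,-0.0176,0.035],0,100],[[0,0,0.035],0,100],[[0,0,0.03],0,100],[[0,0,0.02],0,100],[[0,0,0],0,100],[[0,0,0],0,100],[[0,0,0],0,100]]'
python3 - <<'E'
from h import *
st=robot.read_state(); W=robot.get_calibration("wrist"); im=robot.read_camera("wrist"); cv2.imwrite("pics/w18.png",im); print(st["tcp_pos"])
g=proj(W,(488.6,-217.2,85)); e=rim(im,g,70,165); print(g,e[:2],e[3].max(0),plane(W,[e[0]],85).round(1))
E
```

```text
time: 20.75
tcp_pos: [489.6, -218.1, 105.2]
ee_rot: [0.001, -0.065, 0.998, -0.001]
ft_force: [-0.1, 0.3, 0.5]
opening: 88.0
gripper_force: 0.0
[ 489.57129162 -218.07856939  105.21769245]
[259.18305433 232.74803938] (array([259.13458252, 231.15189362]), array([79.6, 86.5])) [302 271] [[ 487.6 -217.4   85. ]]
```

```bash
python3 -m creep '[[[0,0,0.015],0,100],[[0,0,0.0155],0,100],[[0,0,0],0,100],[[0,0,0],0,45],[[0,0,0],0,45],[[0,0,0],0,45],[[0,0,0],0,45],[[0,0,0],0,45],[[0,0,0],0,45]]' 15
```

```text
time: 21.7
tcp_pos: [488.7, -218.4, 73.0]
ee_rot: [0.0, -0.065, 0.998, -0.0]
ft_force: [0.6, -0.3, 0.9]
opening: 52.6
gripper_force: 15.0
```

```bash
python3 -m creep '[[[0,0,-0.03],0,45],[[0,0,-0.04],0,45],[[0,0,-0.045],0,45],[[0,0,-0.04],0,45],[[-0.02,0.0137,0],0,45],[[-0.035,0.0239,0],0,45],[[-0.035,0.0239,0],0,45],[[-0.035,0.0239,0],0,45],[[-0.025,0.0169,0],0,45],[[0,0,0],0,45]]'; python3 -m creep '[[[0,0,0.03],0,45],[[0,0,0.0285],0,45],[[0,0,0],0,45],[[0,0,0],0,45],[[0,0,0],0,45]]' 6
```

```text
time: 22.7
tcp_pos: [625.8, -94.5, 225.9]
ee_rot: [-0.001, -0.067, 0.998, 0.001]
ft_force: [-0.6, -0.6, -1.3]
opening: 52.6
gripper_force: 15.0
time: 23.2
tcp_pos: [624.5, -98.1, 171.5]
ee_rot: [0.001, -0.064, 0.998, -0.0]
ft_force: [-0.3, -1.0, 0.2]
opening: 52.6
gripper_force: 6.0
```

```bash
cat > t2.py <<'E'
from h import *; import sys
W=robot.get_calibration("wrist"); s=robot.read_state(); im=robot.read_camera("wrist"); cv2.imwrite(f"pics/{sys.argv[1]}.png",im)
try: print(tilt2(W,im,s["tcp_pos"],26.5,0.129))
except Exception as x: print(x)
r=s["tcp_pos"]-np.array([566.8,-105.1,110.5]); u=r[:2]@[.9917,.1288]; y=r[:2]@[-.1288,.9917]; w=r[2]+6; f=s["ft_force"]; fu=f[:2]@[.9917,.1288]
print("u,y,w",u.round(1),y.round(1),w.round(1),"s",(-.5736*u+.8192*w).round(1),"lat",(.8192*u+.5736*w).round(1),"F along",(-.5736*fu+.8192*f[2]).round(1),"F lat",(.8192*fu+.5736*f[2]).round(1),"Fy",(f[:2]@[-.1288,.9917]).round(1))
E
python3 -m creep '[[[0.005,0,0],0,45],[[0.005,0,0],0,45],[[0.005,0,0],0,45],[[0.005,0,0],0,45],[[0,0,0],0,45]]'; python3 t2.py w20;  python3 -m creep '[[[0.005,0,0],0,45],[[0.005,0,0],0,45],[[0.005,0,0],0,45],[[0.005,0,0],0,45],[[0.002,0,0],0,45],[[0,0,0],0,45]]'; python3 t2.py w21
```

```text
time: 23.7
tcp_pos: [603.8, -100.2, 169.6]
ee_rot: [0.0, -0.064, 0.998, -0.0]
ft_force: [1.0, -0.4, -0.4]
opening: 52.9
gripper_force: 6.0
(np.float64(74.2), np.float64(48.0), array([251.2, 296.4]), np.int64(150), array([   0,   63,   82,   40, 1061], dtype=int32))
u,y,w 37.3 0.1 65.1 s 31.9 lat 67.9 F along -0.9 F lat 0.6 Fy -0.5
time: 24.35
tcp_pos: [582.2, -102.9, 169.3]
ee_rot: [0.0, -0.064, 0.998, -0.0]
ft_force: [1.0, -0.2, 0.3]
opening: 52.7
gripper_force: 6.0
(np.float64(37.1), np.float64(61.5), array([257.2, 260.1]), np.int64(157), array([ 26,  38,  34,  35, 921], dtype=int32))
u,y,w 15.6 0.1 64.8 s 44.2 lat 49.9 F along -0.3 F lat 1.0 Fy -0.3
```

```bash
cat >> h.py <<'E'
def tilt3(W,fl,tcp,psi,v=6):
    P=np.array(tcp,float)+[0,0,6]; d=np.array([np.cos(psi),np.sin(psi)])
    f=lambda t:proj(W,P+np.r_[-np.sin(t[0])*d,np.cos(t[0])]*(v-81.6))[1]-fl[1]
    return np.degrees(least_squares(f,[0.5]).x[0]).round(1)
E
cat >> t2.py <<'E'
try: print("tilt3",tilt3(W,tilt2(W,im,s["tcp_pos"],26.5,.129)[2],s["tcp_pos"],.129))
except Exception as x: print(x)
E
python3 t2.py w22
python3 - <<'E'
from h import *
# check tilt3 on the wide cup pictures (expect 33.8, v about 5)
W=robot.get_calibration("wrist"); im=cv2.imread("pics/w22.png"); print(im[180:230,257].min(1).tolist())
E
```

```text
(np.float64(36.9), np.float64(61.8), array([257.2, 259.9]), np.int64(157), array([ 26,  38,  34,  35, 925], dtype=int32))
u,y,w 15.7 0.1 64.8 s 44.1 lat 50.0 F along -0.9 F lat -0.4 Fy -0.7
tilt3 30.7
[165, 164, 164, 164, 165, 168, 163, 160, 164, 162, 164, 161, 162, 162, 161, 162, 159, 163, 161, 166, 162, 159, 162, 162, 169, 199, 210, 207, 209, 212, 209, 214, 223, 207, 142, 150, 152, 154, 153, 157, 150, 153, 156, 153, 153, 150, 155, 151, 150, 149]
```

```bash
python3 -m creep '[[[0,0,-0.02],0,45],[[0,0,-0.03],0,45],[[0.02,0,0],0,45],[[0.025,0,0],0,45],[[0.0185,0,0],0,45],[[0,0,0],0,45],[[0,0,0.02],0,45],[[0,0,0.019],0,45],[[0,0,0],0,45],[[0,0,0],0,45]]'; python3 t2.py w23; python3 -m creep '[[[-0.0029,0,0.0041],0,45],[[-0.0029,0,0.0041],0,45],[[-0.0029,0,0.0041],0,45],[[-0.0029,0,0.0041],0,45],[[-0.0029,0,0.0041],0,45],[[0,0,0],0,45]]'; python3 t2.py w24
```

```text
time: 25.45
tcp_pos: [519.8, -110.9, 180.0]
ee_rot: [-0.0, -0.065, 0.998, 0.0]
ft_force: [-0.3, -0.0, 0.4]
opening: 52.6
gripper_force: 6.0
(np.float64(30.0), np.float64(0.5), array([257.2, 259. ]), np.int64(205), array([ 26,  37,  34,  35, 919], dtype=int32))
u,y,w -47.4 0.3 75.5 s 89.0 lat 4.5 F along 0.5 F lat 0.0 Fy -0.0
tilt3 30.1
time: 26.1
tcp_pos: [533.8, -109.0, 158.5]
ee_rot: [-0.001, -0.065, 0.998, 0.0]
ft_force: [0.1, 0.7, -0.3]
opening: 52.8
gripper_force: 6.0
(np.float64(29.9), np.float64(0.6), array([257.2, 259. ]), np.int64(205), array([ 26,  37,  34,  35, 922], dtype=int32))
u,y,w -33.2 0.4 54.0 s 63.3 lat 3.8 F along -0.4 F lat -0.1 Fy 0.7
tilt3 30.1
```

```bash
python3 -m creep '[[[0.0033,-0.0003,0.0023],0,45],[[0,0,0],0,45],[[-0.0029,0,0.0041],0,45],[[-0.0029,0,0.0041],0,45],[[0,0,0],0,45]]'; python3 t2.py w25; python3 -m creep '[[[-0.0029,0,0.0041],0,45],[[-0.0029,0,0.0041],0,45],[[0,0,0],0,45]]'; python3 t2.py w26;python3 -m creep '[[[-0.0029,0,0.0041],0,45],[[0,0,0],0,45]]'; python3 t2.py w27
```

```text
time: 26.65
tcp_pos: [536.4, -109.0, 148.2]
ee_rot: [-0.0, -0.065, 0.998, 0.0]
ft_force: [-0.0, -0.3, 0.0]
opening: 52.7
gripper_force: 6.0
(np.float64(31.7), np.float64(1.1), array([257.1, 262.1]), np.int64(205), array([ 26,  40,  34,  35, 927], dtype=int32))
u,y,w -30.6 0.0 43.7 s 53.3 lat -0.0 F along 0.0 F lat -0.0 Fy -0.3
tilt3 31.9
time: 27.0
tcp_pos: [542.2, -108.3, 139.9]
ee_rot: [-0.001, -0.065, 0.998, 0.0]
ft_force: [0.7, 1.0, -0.4]
opening: 52.8
gripper_force: 6.0
(np.float64(50.1), np.float64(6.6), array([254.9, 294.7]), np.int64(205), array([  0,  62,  82,  41, 933], dtype=int32))
u,y,w -24.8 0.0 35.4 s 43.3 lat -0.0 F along -0.8 F lat 0.5 Fy 0.9
tilt3 50.0
time: 27.25
tcp_pos: [545.1, -108.0, 136.2]
ee_rot: [-0.0, -0.065, 0.998, 0.0]
ft_force: [1.2, 0.4, 0.0]
opening: 52.6
gripper_force: 6.0
(np.float64(50.1), np.float64(6.6), array([255.1, 294.6]), np.int64(205), array([  0,  62,  82,  41, 939], dtype=int32))
u,y,w -21.9 -0.0 31.7 s 38.5 lat 0.2 F along -0.7 F lat 1.0 Fy 0.3
tilt3 50.0
```

```bash
sed -i 's/215:297/215:297/; s/if st\[j,1\]>0 else 0/if st[j,1]>0 and st[j,2]<70 else 0/' h.py; python3 -m creep '[[[-0.0017,0,0.0025],0,45],[[-0.0017,0,0.0025],0,45],[[0,0,0],0,45]]'; python3 t2.py w28; python3 -m creep '[[[-0.0014,0,0.002],0,45],[[0,0,0],0,45]]' 10; python3 t2.py w29; python3 -m creep '[[[-0.0009,0,0.0012],0,45],[[0,0,0],0,45]]' 15; python3 t2.py w30
```

```text
time: 27.6
tcp_pos: [548.3, -107.5, 131.3]
ee_rot: [-0.0, -0.065, 0.998, 0.0]
ft_force: [0.1, 1.1, -0.8]
opening: 52.7
gripper_force: 6.0
(np.float64(33.2), np.float64(1.7), array([257.2, 264.9]), np.int64(205), array([ 26,  43,  34,  35, 931], dtype=int32))
u,y,w -18.6 0.0 26.8 s 32.7 lat 0.1 F along -0.8 F lat -0.3 Fy 1.0
tilt3 33.4
time: 27.85
tcp_pos: [549.7, -107.3, 129.6]
ee_rot: [-0.0, -0.065, 0.998, 0.0]
ft_force: [-0.6, 1.1, -0.6]
opening: 52.6
gripper_force: 10.0
(np.float64(33.3), np.float64(1.7), array([257.2, 265. ]), np.int64(205), array([ 26,  43,  34,  35, 932], dtype=int32))
u,y,w -17.3 0.1 25.1 s 30.5 lat 0.2 F along -0.2 F lat -0.7 Fy 1.2
tilt3 33.5
time: 28.1
tcp_pos: [550.5, -107.2, 128.6]
ee_rot: [-0.0, -0.065, 0.998, 0.0]
ft_force: [-2.0, 1.8, 1.1]
opening: 52.5
gripper_force: 15.0
(np.float64(33.2), np.float64(1.8), array([257.3, 264.9]), np.int64(205), array([ 26,  43,  34,  35, 933], dtype=int32))
u,y,w -16.4 0.0 24.1 s 29.2 lat 0.4 F along 1.9 F lat -0.8 Fy 2.1
tilt3 33.4
```

```bash
python3 -m creep '[[[0.0003,0.0006,0.0002],0,45],[[-0.0009,0,0.0012],0,45],[[0,0,0],0,45]]' 20; python3 t2.py w31; python3 -m creep '[[[-0.0009,0,0.0012],0,45],[[0,0,0],0,45],[[0,0,0],0,45]]'; python3 t2.py w32
```

```text
time: 28.45
tcp_pos: [551.2, -106.7, 127.2]
ee_rot: [-0.0, -0.064, 0.998, -0.0]
ft_force: [-2.2, 0.8, 2.1]
opening: 52.6
gripper_force: 20.0
(np.float64(33.4), np.float64(1.9), array([257.2, 265.2]), np.int64(205), array([ 26,  43,  34,  35, 931], dtype=int32))
u,y,w -15.7 0.4 22.7 s 27.6 lat 0.2 F along 2.9 F lat -0.5 Fy 1.1
tilt3 33.6
time: 28.8
tcp_pos: [552.0, -106.6, 126.0]
ee_rot: [-0.0, -0.065, 0.998, -0.0]
ft_force: [-3.5, -0.1, 2.5]
opening: 52.4
gripper_force: 20.0
(np.float64(33.5), np.float64(1.8), array([257.1, 265.5]), np.int64(205), array([ 26,  43,  34,  35, 921], dtype=int32))
u,y,w -14.9 0.4 21.5 s 26.1 lat 0.1 F along 4.0 F lat -1.4 Fy 0.4
tilt3 33.8
```

```bash
python3 -m creep '[[[-0.0005,0,0.0013],0,45],[[-0.0009,0,0.0012],0,45],[[0,0,0],0,45],[[0,0,0],0,45]]'; python3 t2.py w33
```

```text
time: 29.25
tcp_pos: [553.3, -106.4, 123.4]
ee_rot: [-0.0, -0.065, 0.998, -0.0]
ft_force: [-4.8, -0.7, 1.8]
opening: 52.6
gripper_force: 20.0
(np.float64(34.0), np.float64(2.0), array([257.1, 266.3]), np.int64(205), array([ 26,  44,  34,  35, 931], dtype=int32))
u,y,w -13.5 0.4 18.9 s 23.3 lat -0.2 F along 4.3 F lat -3.0 Fy -0.1
tilt3 34.2
```

```bash
python3 -m creep '[[[0,0,0],0,60],[[0,0,0],0,80],[[0,0,0],0,80],[[0.005,0,-0.03],0,90],[[0.01,0,-0.04],0,100],[[0.02,0,-0.04],0,100],[[0.02,0,-0.04],0,100],[[0,0,0],0,100]]'
python3 - <<'E'
from h import *
im=cv2.imread("pics/scene0.png"); print([ (c,im[195:222,c].min(1).tolist()) for c in(230,)])
E
python3 so.py scene0 sc34 185 222 7.4 566.8 -105.1 110.5 224 226 228 230 232 234 236 238; python3 so.py scene0 sc35 193 235 0 570.9 147 110 326 328 330 332 334
```

```text
time: 30.1
tcp_pos: [499.5, -114.1, 281.5]
ee_rot: [0.006, -0.064, 0.998, -0.002]
ft_force: [0.3, -0.2, 0.7]
opening: 87.6
gripper_force: 0.0
[(230, [101, 101, 102, 101, 100, 100, 101, 102, 103, 118, 149, 169, 172, 175, 174, 170, 170, 169, 148, 115, 113, 138, 144, 147, 145, 150, 146])]
[[205.69, 194.51], [205.38, 194.35], [205.0, 194.12], [204.7, 193.89], [204.51, 193.74], [204.51, 193.77], [204.61, 193.92], [204.83, 194.0]] standout [np.float64(30.0), np.float64(29.6), np.float64(29.2), np.float64(29.0), np.float64(29.0), np.float64(28.9), np.float64(28.7), np.float64(29.1)]
[[213.42, 203.61], [213.36, 203.48], [213.19, 203.41], [213.24, 203.69], [213.56, 203.91]] standout [np.float64(26.0), np.float64(26.1), np.float64(25.9), np.float64(25.3), np.float64(25.5)]
```

```bash
python3 -m creep '[[[-0.02,0,0.04],0,100],[[-0.02,0,0.04],0,100],[[-0.01,0,0.04],0,100],[[-0.005,0,0.03],0,90],[[0,0,0],0,90],[[0,0,0],0,90],[[0,0,0],0,45],[[0,0,0],0,45],[[0,0,0],0,45],[[0,0,0],0,45]]' 20; python3 t2.py w36
```

```text
time: 31.2
tcp_pos: [553.8, -106.4, 124.9]
ee_rot: [0.001, -0.065, 0.998, -0.0]
ft_force: [-1.0, -0.5, 3.1]
opening: 52.2
gripper_force: 20.0
(np.float64(33.7), np.float64(10.2), array([257. , 264.7]), np.int64(201), array([ 26,  43,  34,  35, 922], dtype=int32))
u,y,w -13.0 0.4 20.4 s 24.2 lat 1.0 F along 3.1 F lat 0.9 Fy -0.3
tilt3 33.4
```

```bash
python3 -m creep '[[[-0.0004,0,0.0012],0,45],[[-0.0005,0,0.0012],0,45],[[-0.0006,0,0.0012],0,45],[[0,0,0],0,45],[[0,0,0],0,45],[[0,0,0],0,45]]'; python3 t2.py w37
```

```text
time: 31.85
tcp_pos: [555.5, -106.1, 121.5]
ee_rot: [0.001, -0.065, 0.998, -0.0]
ft_force: [-0.6, 1.3, 7.1]
opening: 52.5
gripper_force: 20.0
(np.float64(33.8), np.float64(10.1), array([257. , 264.8]), np.int64(201), array([ 26,  43,  34,  35, 922], dtype=int32))
u,y,w -11.3 0.4 17.0 s 20.4 lat 0.5 F along 6.0 F lat 3.7 Fy 1.4
tilt3 33.5
```

s = 20.4 (3.8 mm pressed), 6 N along the axis. Release and measure.

```bash
python3 -m creep '[[[0,0,0],0,60],[[0,0,0],0,80],[[0,0,0],0,80],[[0.005,0,-0.03],0,90],[[0.01,0,-0.04],0,100],[[0.02,0,-0.04],0,100],[[0.02,0,-0.04],0,100],[[0,0,0],0,100],[[0,0,0],0,100]]'; python3 so.py scene0 sc38 185 222 7.4 566.8 -105.1 110.5 226 228 230 232 234 236 238; python3 so.py scene0 sc39 193 235 0 570.9 147 110 326 328 330 332 334
```

```text
time: 32.8
tcp_pos: [500.7, -113.5, 270.9]
ee_rot: [0.001, -0.064, 0.998, -0.0]
ft_force: [-0.6, -0.6, -0.4]
opening: 88.2
gripper_force: 0.0
[[205.38, 195.6], [205.0, 195.3], [204.7, 195.18], [204.51, 195.21], [204.51, 195.23], [204.61, 195.21], [204.83, 195.27]] standout [np.float64(26.3), np.float64(26.1), np.float64(25.6), np.float64(25.0), np.float64(24.9), np.float64(25.3), np.float64(25.7)]
[[213.42, 203.59], [213.36, 203.43], [213.19, 203.37], [213.24, 203.63], [213.56, 203.87]] standout [np.float64(26.0), np.float64(26.3), np.float64(26.0), np.float64(25.4), np.float64(25.6)]
```

Both cups stand out about 25.5 mm, and the gripper is clear of everything.

```bash
python3 -c "
from station import robot
print(robot.finish_job())"
```

```text
the job is handed in; nothing more can be done
None
```

Both cups are nested in their own dispensers and the job is handed in: the scene camera shows the wide cup's rim about 26 mm out and the narrow cup's about 25.5 mm, each pressed with 6–7 N along the slant, at 33 of the 61 s allowed.

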